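# Clip the leather tools back into the bench rack

### The job

Put the wooden edge slicker and the steel drive punch away in the rack: lay each one across the two rails at a place of its own and press it broadside down into the pair of spring clips there until it snaps fully home on both rails. Either tool may take either place and point either way, with about equal lengths of its straight body beyond both rails; let go of both.

Things in the scene. Friction and masses are not known exactly. Their poses are not given: they have to be found in the camera images.
- slicker: Wooden edge slicker, a pale turned stick 172 mm long, lying on the mat (axis 10 mm above the table), 60 g. Round body 20 mm in diameter from x = -70 to +62 mm, then a slimmer tip with turned grooves. Origin on the axis in mid-body, x along the stick to the grooved tip. The awl nearby (thicker, shorter, dark handle, thin needle) is not wanted.
- punch: Steel drive punch, a plain steel rod 170 mm long, lying on the mat (axis 10 mm above the table), 300 g. Round body 20 mm in diameter from x = -70 to +62 mm, then a neck and a 17 mm cutting tip. Origin on the axis in mid-body, x along the rod to the cutting tip.
- place_left (a point): Left (+y) place of the fixed rack, a dark foot 124 x 230 x 8 mm with two aluminium rails along its y, tops 22 mm above the table. Point: 32 mm above the table, midway between the rails, where the axis of a clipped tool lies; x is the tool's direction, across the rails. A spring clip on each rail, at x = -45 and +45 mm; grip between them (72 mm free, foot's top 24 mm below).
- place_right (a point): Right place, the same, 110 mm away along the rails (y). Each clip: two sprung steel jaws opening upward, beads 14 mm apart and 7.5 mm above the point, flared to a 40 mm mouth 20 mm above the point. A tool meets the beads with its axis 16 mm above the point; about 12 N in all push it down to rest on the rails, where the jaws hold it. A few mm off centre still goes in.
Mind the look-alikes: they are no part of the job. Several things look just like the punch: the one meant starts farthest to the robot's right.

How it is judged:
By the outcome, as a careful person would: the job done as asked, in the order asked, and still so for the second after the job is handed in, with the robot touching nothing.
It also fails if it takes over 58 s, if anything falls off the work surface, if the arm or the gripper's body presses on something with over 40 N, if the wrist force passes 120 N, or if a joint passes its speed limit or range.

### The arm

A 6-joint arm with a two-finger parallel gripper is mounted at the origin on the work surface. World frame = base frame: x ahead of the robot, y to its left, z up, the work surface at z = 0. Lengths are in mm, angles in degrees, forces in N, time in s.
With the tool pointing down it reaches from about 350 to 850 mm from the base axis. Payload 8.1 kg.
Tool frame: the origin (TCP) lies midway between the tips of the shut fingers; the grasp point (between the pads) lies 19 mm behind it; z points along the fingers, y is the line along which they close (so a half turn about z gives the same grasp; the last joint's range is limited). The gripper opens to 85 mm and grips with 20 to 120 N. Pads are 22 mm wide; open, the fingers measure 114 mm over their backs; the gripper's body (76 mm by 85 mm) begins 54 mm behind the grasp point. The pads swing forward as they close: fully open they stand 13 mm farther back than shut.
Start: joints at [71.253, 7.471, 85.268, -0, 87.261, -4.893], TCP at [143.648, 582.555, 231.292] pointing down, gripper open.
Joint ranges: [-169.43, 169.43], [-51.17, 129.36], [1.28, 143.12], [-76.62, 256.62], [0, 156.53], [-152.29, 152.29]. Speed limits (degrees/s): [136.94, 136.94, 159.86, 180, 180, 180].

### API

Orientations are given as a 3x3 rotation matrix whose columns are the frame's x, y, z axes.
In Python, from workcell import robot gives the robot as it stands.
- The arm moves only by the tool move_arm, never from a script. Its argument "increments" is a list that holds one entry, the list of rows, each a list of 6 numbers: the shift along the tool's x, y, z in mm, then the turn, a rotation vector about the tool's x, y, z in degrees. A call has 1 to 5 rows; each row shifts and turns the commanded pose from where the row before left it, along the tool's axes as they then stand; what a row does not reach is not made up. A row lasts 1/10 s, in which the tool goes at most 50 mm and 8.59 degrees, less where a joint would pass 70% of its speed; a pose out of reach is approached as far as the arm can. A call is refused whole if a number of a shift passes 50 or a number of a turn 8.59, either way. A call with a gripper value outside its range is refused whole. "claw" is the finger opening in mm, from 0 to 85.4, set as the call begins (left out, the last holds). The fingers move at their own pace and stop on an object; "newtons" is the grip in N (left out, the last holds). Time passes only in rows, so rows that do not move let the fingers close. It gives the time, the measured TCP pose, the force, the opening and the grip force at its end, in the units of the state.
- robot.get_obs(): the state, without advancing time (a new reading comes with each control period).
- robot.capture(name): name is "side" or "top" or "wrist"; returns (picture, depth): 400x640x3 uint8, blue, green, red; 400x640 float32, mm along the optical axis (not along the pixel's ray), 0 where there is no reading.
- robot.calibration(name): a dict with "fov_y" (degrees; the focal length in pixels is half the picture's height over the tangent of half this angle, whatever the lens; pixels are square), "cx", "cy" (the principal point, pixels), "xyz" and "attitude" of the camera in the world. Camera axes: x right, y down, z forward; pixel columns grow to the right and rows downward; lengths in mm; the calibration is good to about 2 mm. A picture is of the moment at which its call begins: read the wrist's pose just before it. calibration takes no time and is no camera call; for the wrist camera it gives the pose at the moment of the call.
- robot.hand_in(): hands the job in; it is judged then, once.
The state is a dict: "time": time; "q": joint angles; "qd": joint speeds; "joint_efforts": joint torques, N m; "tcp_pos": TCP position; "ee_rot": TCP orientation; "force": force on the tool from outside, world axes, zero at the start; "wrist_torque": the same for the moment, N m; "width": finger opening in mm; "gripper_force": force on a finger pad.
Only numpy, scipy, OpenCV 4.12 (cv2) and the standard library are available. Lean on these libraries where they do the work, as an engineer would, in place of code of your own. Each camera call takes 0.05 s, during which the arm holds its last target. There are 200 camera calls.

## Working session

There is one attempt and no reset: what is moved stays moved. The work goes in short steps, Python scripts to look and compute and a tool call to move; the robot and the scene stay as the last step left them, time stands still between calls to the robot, and variables do not carry over. Pictures are saved under pics/ and viewed, at most 10 in all, crops included, and the job is handed in when it is done.

Besides the shell and the picture viewer there is one more tool, called after "Request:" as name([rows], argument=value, ...), one row to a line, values as JSON. move_arm: Moves the arm, as the interface text tells. Its arguments: {"type":"object","properties":{"increments":{"type":"array"},"claw":{"type":"number"},"newtons":{"type":"number"}},"required":["increments"]}

```bash
mkdir -p pics; cat > h.py <<'E'
import numpy as np, cv2
from workcell import robot
def cam(n):
    c=robot.calibration(n); im,d=robot.capture(n); return im,d,c
def world(d,c):
    h,w=d.shape; f=h/2/np.tan(np.radians(c['fov_y'])/2)
    v,u=np.mgrid[:h,:w]
    P=np.stack([(u-c['cx'])/f*d,(v-c['cy'])/f*d,d],-1)
    W=P@np.array(c['attitude']).T+np.array(c['xyz']); W[d==0]=np.nan; return W
E
python3 - <<'E'
from h import *
for n in('top','side'):
    im,d,c=cam(n); print(n,c); cv2.imwrite(f'pics/{n}.png',im); np.savez(f'{n}.npz',im=im,d=d,W=world(d,c))
o=robot.get_obs(); print(o)
E
```

```text
top {'fov_y': 57.89090877365008, 'cx': 322.6152465869475, 'cy': 203.1171302035527, 'xyz': array([368.36009462,  -2.98678495, 945.57384687]), 'attitude': array([[-0.00393132, -0.99746968,  0.07098436],
       [-0.99991818,  0.00478521,  0.01186315],
       [-0.0121728 , -0.07093192, -0.99740688]])}
side {'fov_y': 52.983796809717504, 'cx': 325.4151218287063, 'cy': 190.58046110586568, 'xyz': array([  61.16674499, -560.84473757,  689.05820532]), 'attitude': array([[ 0.83607731, -0.37263275,  0.40264075],
       [-0.54842992, -0.58658849,  0.59593503],
       [ 0.01411952, -0.71906799, -0.69479628]])}
{'time': 0.1, 'q': array([ 7.12527210e+01,  7.51053505e+00,  8.53233766e+01,  2.38043737e-03,
        8.72603360e+01, -4.89278275e+00]), 'qd': array([-0.05694558, -0.11733645, -0.21536834,  0.0362368 , -0.02740331,
        0.04212951]), 'joint_efforts': array([ 1.45887941e-03, -5.70952034e+01, -5.01939404e+01, -2.11613342e-04,
        8.13447899e-03,  3.01930334e-05]), 'tcp_pos': array([143.47809205, 582.09166611, 230.34865386]), 'ee_rot': array([[-9.70906427e-01,  2.39458530e-01, -5.67968820e-04],
       [ 2.39459135e-01,  9.70905216e-01, -1.54432164e-03],
       [ 1.81642899e-04, -1.63539713e-03, -9.99998646e-01]]), 'force': array([0.60266499, 0.03208972, 0.41305992]), 'wrist_torque': array([-0.00636904,  0.02267294,  0.00032377]), 'gripper_force': 0.0, 'width': 85.50794020651695}
```

View pics/top.png

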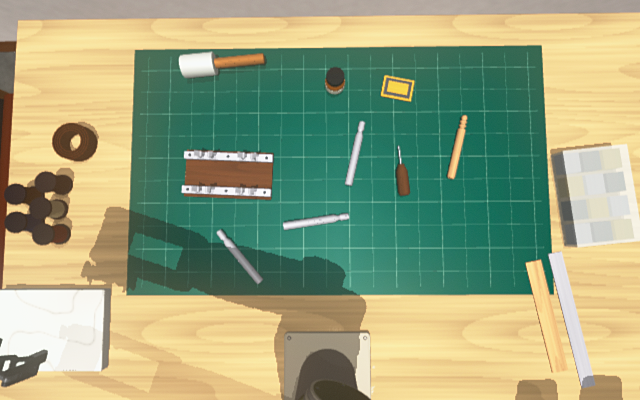

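Candidates in top view. For the punch: steel rods at (355,153), (317,221) and (240,257). The rightmost, (355,153), is the one meant. For the slicker: the pale stick at (458,147). The dark awl at (402,170) is not wanted. The rack is at (228,174). Next I measure and take a close crop.

```bash
cat > m.py <<'E'
from h import *
z=np.load('top.npz'); W=z['W']; im=z['im']
def fit(box,lo=6,hi=40):
    u0,v0,u1,v1=box; P=W[v0:v1,u0:u1].reshape(-1,3)
    P=P[np.isfinite(P[:,2])]; zt=np.median(P[:,2]); P=P[(P[:,2]>zt+lo)&(P[:,2]<zt+hi)]
    r=cv2.minAreaRect(P[:,:2].astype(np.float32)); b=cv2.boxPoints(r)
    c=P[:,:2].mean(0); _,_,V=np.linalg.svd(P[:,:2]-c); a=V[0]; a=a*np.sign(a[0]); t=(P[:,:2]-c)@a
    print(box,'matz',zt.round(1),'zmax',np.percentile(P[:,2],95).round(1),'n',len(P),'rect c',np.round(r[0],1),np.round(r[1],1),'yaw',np.degrees(np.arctan2(a[1],a[0])).round(1),'t',t.min().round(),t.max().round(),'mean',c.round(1))
    n=np.array([-a[1],a[0]])
    for k in np.arange(t.min(),t.max(),15):
        s=(t>=k)&(t<k+15); q=(P[s,:2]-c)@n
        if len(q): print('  ',k.round(),len(q),q.min().round(1),q.max().round(1),P[s,2].max().round(1))
fit((335,112,378,195)); fit((438,105,478,188))
R=W[140:210,170:285]; 
for v in range(148,202,3): print(v,' '.join('%d'%x if np.isfinite(x) else '-' for x in W[v,178:280:4,2]))
for v,u in [(157,188),(157,272),(192,184),(193,270)]: print((u,v),W[v,u].round(1))
cv2.imwrite('pics/c1.png',cv2.resize(im[100:220,170:490],None,fx=2.5,fy=2.5,interpolation=cv2.INTER_CUBIC))
E
python3 m.py
```

```text
(335, 112, 378, 195) matz 0.5 zmax 21.2 n 468 rect c [565.  -76.6] [ 19.9 169.5] yaw -12.9 t -80.0 90.0 mean [560.4 -75.3]
   -80.0 47 -9.7 9.7 23.4
   -65.0 45 -10.1 9.5 22.9
   -50.0 43 -10.1 9.6 22.0
   -35.0 46 -9.9 9.7 22.1
   -20.0 42 -10.2 9.5 21.2
   -5.0 42 -9.8 9.7 21.6
   10.0 45 -10.2 9.5 21.6
   25.0 43 -9.5 9.8 23.2
   40.0 41 -9.8 9.2 24.3
   55.0 31 -8.3 8.0 18.8
   70.0 32 -7.7 7.8 20.0
   85.0 11 -7.0 6.9 18.7
(438, 105, 478, 188) matz 0.9 zmax 21.4 n 472 rect c [ 580.3 -343.3] [ 20.4 169.4] yaw -14.3 t -79.0 90.0 mean [ 575.3 -340.2]
   -79.0 48 -11.2 7.3 22.4
   -64.0 45 -10.7 8.6 21.5
   -49.0 45 -10.1 7.8 21.5
   -34.0 43 -11.9 7.8 22.8
   -19.0 47 -10.5 7.8 22.7
   -4.0 45 -11.3 8.3 21.8
   11.0 43 -10.6 8.2 21.9
   26.0 44 -10.8 7.9 23.5
   41.0 38 -10.6 8.3 21.8
   56.0 36 -9.6 6.5 20.2
   71.0 32 -11.2 6.6 20.8
   86.0 6 -5.9 3.7 14.9
148 0 0 2 0 0 0 0 0 0 0 -1 -1 -2 -1 0 -3 1 0 0 1 -1 -1 -1 2 0 0
151 0 0 0 6 48 41 8 7 6 4 6 6 0 3 0 0 -1 -2 0 0 0 -3 0 -3 -1 0
154 -2 0 21 20 45 41 17 21 47 21 22 19 20 21 17 47 40 20 24 48 8 5 6 6 -1 -1
157 -1 0 23 17 23 19 22
[... 371 characters left out ...]
 5 7 5 4 - 6 6 5 6 5 8 8 2 6 6 5 7 7 5 5 0 0
178 -1 -1 6 - 8 4 10 8 4 6 4 6 10 8 4 9 11 6 3 7 5 5 4 7 -1 0
181 0 0 6 7 5 5 8 7 5 8 6 6 9 8 7 9 4 - 4 10 8 7 6 8 1 0
184 -1 -1 6 8 8 10 4 9 10 7 7 7 8 5 8 5 6 9 8 6 6 7 7 4 -2 0
187 -1 20 21 21 45 41 23 42 23 21 4 7 6 6 6 10 3 7 8 3 6 6 9 6 0 -2
190 0 21 22 20 44 41 17 41 25 21 22 21 25 18 20 46 40 22 44 20 22 22 18 20 -1 1
193 -1 -3 10 16 21 19 17 23 23 21 20 22 16 19 21 47 38 22 41 20 18 23 21 22 0 1
196 0 0 9 6 7 6 8 5 4 10 4 6 6 6 7 5 6 8 8 6 12 16 22 16 0 0
199 -2 0 0 -2 1 1 0 1 0 -1 0 0 1 -1 -1 2 0 -1 3 8 5 6 9 4 -1 2
(188, 157) [555.8 357.   22.1]
(272, 157) [555.1 139.1  18.4]
(184, 192) [464.9 366.7  18.4]
(270, 193) [460.8 143.1  22.4]
```

```bash
python3 -c "
import cv2
a=cv2.imread('pics/top.png');cv2.imwrite('pics/c2.png',cv2.resize(a[140:210,170:285],None,fx=6,fy=6,interpolation=cv2.INTER_CUBIC))"
```

```text
(no output)
```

View pics/c1.png

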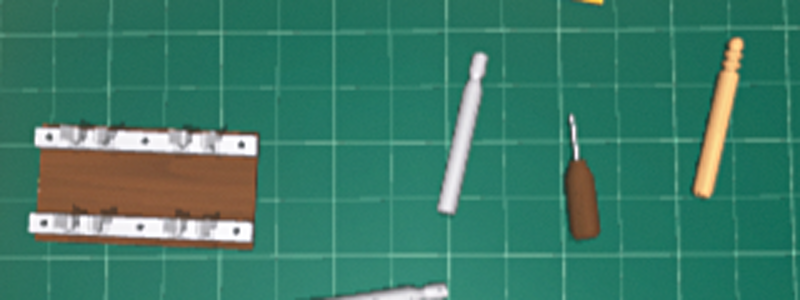

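View pics/c2.png

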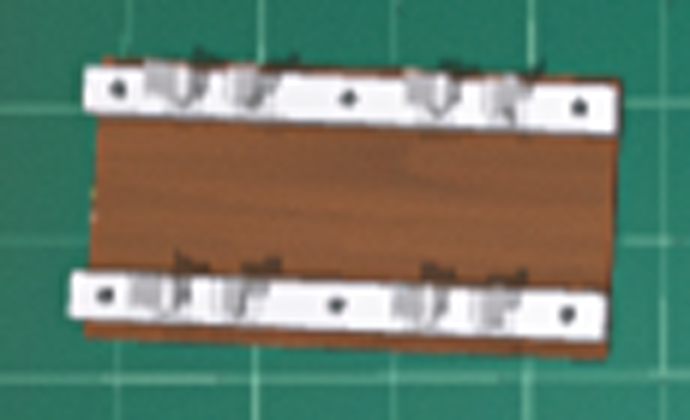

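The crops show the punch (crop 463,135) with its tip away from the robot, and the slicker (718,120) with its grooves at the far end. Clip pairs are visible at the left and right of both rails. Next I fit the rack.

```bash
cat > r.py <<'E'
from h import *
def rack(W,m0,tag):
    M=m0&np.isfinite(W[...,2]); P=W[M]; 
    F=P[(P[:,2]>4)&(P[:,2]<12)]; R=P[(P[:,2]>15)&(P[:,2]<29)]; J=P[P[:,2]>34]
    r=cv2.minAreaRect(P[P[:,2]>3.5][:,:2].astype(np.float32)); print(tag,'foot',r)
    rr=cv2.minAreaRect(R[:,:2].astype(np.float32)); print('rails',rr,len(R))
    a=[]
    for s in (R[:,0]>510),(R[:,0]<510):
        q=R[s]; k=np.polyfit(q[:,1],q[:,0],1); a.append(k[0])
        print('rail slope deg',np.degrees(k[0]).round(2),'x at y=250',np.polyval(k,250).round(1),q[:,1].min().round(1),q[:,1].max().round(1))
    lab=cv2.kmeans(J.astype(np.float32),8,None,(3,100,.1),20,cv2.KMEANS_PP_CENTERS)
    c=lab[2]; print(c[np.lexsort((c[:,1],c[:,0]>510))].round(1),np.bincount(lab[1].ravel()))
for n in('top','side'):
    W=np.load(n+'.npz')['W']
    m=(W[...,0]>425)&(W[...,0]<595)&(W[...,1]>120)&(W[...,1]<385)&(W[...,2]>3)&(W[...,2]<70)
    rack(W,m,n)
E
python3 r.py
```

```text
top foot ((508.61126708984375, 255.36557006835938), (162.41647338867188, 264.8348083496094), 2.3013417720794678)
rails ((512.0484008789062, 256.5404357910156), (231.56594848632812, 108.47515106201172), 87.2625961303711) 988
rail slope deg 2.46 x at y=250 555.5 138.4 369.1
rail slope deg 2.67 x at y=250 465.8 143.1 374.7
[[463.2 188.5  44.5]
 [465.3 218.7  45.2]
 [468.2 298.2  45. ]
 [470.3 328.7  44.8]
 [553.3 184.   45.1]
 [555.  214.6  45.2]
 [557.8 293.5  44.8]
 [560.3 324.2  44.9]] [35 46 46 30 46 48 35 31]
side foot ((508.781982421875, 252.48931884765625), (166.22959899902344, 264.93731689453125), 0.21868586540222168)
rails ((514.1332397460938, 257.4192199707031), (236.39944458007812, 110.86774444580078), 87.26470184326172) 698
rail slope deg 2.42 x at y=250 556.5 137.1 370.2
rail slope deg 2.21 x at y=250 466.3 142.5 377.5
[[465.  189.1  42.2]
 [467.2 219.5  45.5]
 [470.6 298.6  42.2]
 [473.2 329.7  45.3]
 [554.9 184.1  43. ]
 [556.6 214.9  45.9]
 [560.5 293.7  43.6]
 [562.5 324.7  45.6]] [44 37 41 39 25 25 27 22]
```

Place centres: left ≈ (515.4, 311.4), right ≈ (510.1, 201.7), tool direction yaw ≈ -2.6°. Slicker grasp point ≈ (561, -338) and punch ≈ (546.5, -72.4). Heading for the slicker.

Request:
move_arm([
  [[-36,-28,0,0,0,0],[-36,-28,0,0,0,0],[-36,-28,0,0,0,0],[-36,-28,0,0,0,0],[-36,-28,0,0,0,0]],
], claw=60, newtons=60)

```text
time: 0.6
tcp_pos: [285.4, 401.9, 230.9]
ee_rot: [[-0.971, 0.239, -0.0], [0.239, 0.971, -0.0], [0.0, -0.001, -1.0]]
force: [0.2, 1.0, 0.5]
width: 59.9
gripper_force: 0.0
```

Request:
move_arm([
  [[-36,-28,0,0,0,0],[-36,-28,0,0,0,0],[-36,-28,0,0,0,0],[-36,-28,0,0,0,0],[-36,-28,0,0,0,0]],
])

```text
time: 1.1
tcp_pos: [426.8, 222.8, 231.1]
ee_rot: [[-0.971, 0.239, -0.0], [0.239, 0.971, 0.0], [0.0, -0.0, -1.0]]
force: [0.9, 0.9, 0.5]
width: 60.2
gripper_force: 0.0
```

Request:
move_arm([
  [[-36,-28,0,0,0,0],[-36,-28,0,0,0,0],[-18,-41,0,0,0,0],[-18,-41,0,0,0,0],[-18,-41,0,0,0,0]],
])

```text
time: 1.6
tcp_pos: [505.4, 18.7, 230.8]
ee_rot: [[-0.971, 0.239, -0.001], [0.239, 0.971, 0.0], [0.001, -0.0, -1.0]]
force: [0.7, 0.6, 0.6]
width: 59.8
gripper_force: 0.0
```

Request:
move_arm([
  [[-18,-41,5,0,0,0],[-18,-41,5,0,0,0],[-18,-41,5,0,0,0],[-18,-41,5,0,0,0],[-18,-41,5,0,0,0]],
])

```text
time: 2.1
tcp_pos: [543.7, -201.8, 205.7]
ee_rot: [[-0.971, 0.24, -0.0], [0.24, 0.971, 0.0], [0.001, 0.0, -1.0]]
force: [0.6, 0.4, 0.7]
width: 60.0
gripper_force: 0.0
```

Request:
move_arm([
  [[-18,-41,5,0,0,0],[-18,-41,5,0,0,0],[-15,-41,5,0,0,0],[0,0,5,0,0,0],[0,0,0,0,0,0]],
])

```text
time: 2.6
tcp_pos: [562.8, -332.2, 184.0]
ee_rot: [[-0.97, 0.241, -0.003], [0.241, 0.97, 0.002], [0.003, 0.002, -1.0]]
force: [0.3, 0.2, -0.2]
width: 59.9
gripper_force: 0.0
```

```bash
cat > s.py <<'E'
from h import *
import sys
o=robot.get_obs(); print(o['tcp_pos'].round(1),o['time'])
im,d,c=cam('wrist'); W=world(d,c); cv2.imwrite(f'pics/{sys.argv[1]}.png',im); np.savez(sys.argv[1],im=im,W=W)
x,y=map(float,sys.argv[2:4])
m=(abs(W[...,0]-x)<130)&(abs(W[...,1]-y)<50)&(W[...,2]>5)&(W[...,2]<45); P=W[m][:,:2].astype(np.float32)
r=cv2.minAreaRect(P); b=cv2.boxPoints(r)
q=P-P.mean(0); a=np.linalg.svd(q,full_matrices=False)[2][0]; a*=np.sign(a[0]); print(len(P),'rect',r,'yaw',np.degrees(np.arctan2(a[1],a[0])))
o=robot.get_obs(); print(o['tcp_pos'].round(1))
E
python3 s.py w1 575 -341
```

```text
[ 562.8 -332.2  184. ] 2.6
2967 rect ((581.3212890625, -343.66009521484375), (19.985891342163086, 169.30638122558594), 75.83445739746094) yaw -14.262964
[ 563.3 -331.2  185. ]
```

View pics/w1.png

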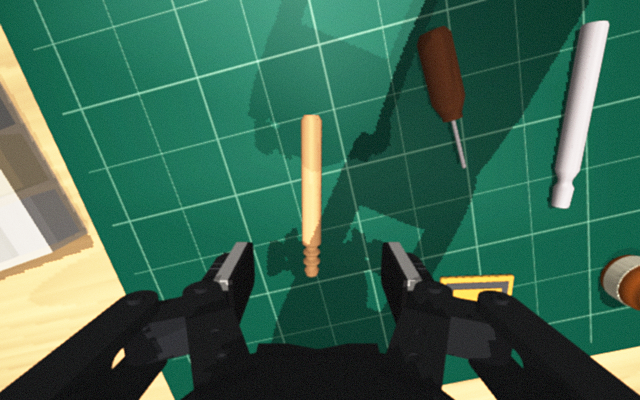

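The wrist view shows the slicker at (312,195), midway between the fingers, with its grooves toward the bottom. The yaw already matches. Descending.

Request:
move_arm([
  [[0,-7.7,40,0,0,0],[0,0,45,0,0,0],[0,0,45,0,0,0],[0,0,30,0,0,0],[0,0,15,0,0,0]],
])

```text
time: 3.15
tcp_pos: [560.4, -336.1, 7.9]
ee_rot: [[-0.971, 0.238, -0.004], [0.238, 0.971, 0.003], [0.005, 0.002, -1.0]]
force: [0.4, 0.6, -1.0]
width: 59.9
gripper_force: 0.0
```

Request:
move_arm([
  [[0,0,6,0,0,0],[0,0,0,0,0,0],[0,0,0,0,0,0]],
])

```text
time: 3.45
tcp_pos: [563.7, -339.9, 7.9]
ee_rot: [[-0.971, 0.239, 0.003], [0.239, 0.971, -0.002], [-0.003, -0.001, -1.0]]
force: [0.0, 0.2, -0.1]
width: 60.0
gripper_force: 0.0
```

Request:
move_arm([
  [[0,0,0,0,0,0],[0,0,0,0,0,0],[0,0,0,0,0,0],[0,0,0,0,0,0],[0,0,0,0,0,0]],
], claw=8, newtons=70)

```text
time: 3.95
tcp_pos: [562.8, -339.8, 6.7]
ee_rot: [[-0.971, 0.24, 0.001], [0.24, 0.971, -0.001], [-0.002, -0.001, -1.0]]
force: [-1.2, 1.6, 6.7]
width: 16.7
gripper_force: 68.5
```

Request:
move_arm([
  [[0,0,0,0,0,0],[0,0,-10,0,0,0],[0,0,-25,0,0,0],[0,0,-40,0,0,0],[0,0,-40,0,0,0]],
])

```text
time: 4.45
tcp_pos: [561.3, -338.7, 121.1]
ee_rot: [[-0.971, 0.24, -0.002], [0.24, 0.971, 0.001], [0.002, 0.001, -1.0]]
force: [0.7, -0.6, -0.4]
width: 17.1
gripper_force: 68.5
```

```bash
python3 - <<'E'
from h import *
im,d,c=cam('wrist'); im2,d2,c2=cam('side'); W=world(d2,c2)
o=robot.get_obs(); print(o['tcp_pos'].round(1),o['force'].round(1),o['width'])
# project tcp in side
R=np.array(c2['attitude']); p=R.T@(o['tcp_pos']-c2['xyz']); f=200/np.tan(np.radians(c2['fov_y'])/2); u,v=int(p[0]/p[2]*f+c2['cx']),int(p[1]/p[2]*f+c2['cy']); print(u,v)
a=cv2.resize(im2[max(v-60,0):v+60,max(u-80,0):u+80],(640,480),interpolation=cv2.INTER_CUBIC)
cv2.imwrite('pics/g1.png',np.hstack([a,cv2.resize(im,(768,480))])[:, :1408]); cv2.imwrite('pics/g1.png',cv2.resize(cv2.imread('pics/g1.png'),(800,273)))
m=(W[...,0]>420)&(W[...,0]<700)&(W[...,1]<-250)&(W[...,1]>-430)&(W[...,2]>60)
hsv=cv2.cvtColor(im2,cv2.COLOR_BGR2HSV); m&=(hsv[...,1]>60)&(hsv[...,2]>100)
P=W[m]; print(len(P)); 
if len(P)>20:
    q=P.mean(0); A=np.linalg.svd(P-q,full_matrices=False)[2][0]; A*=np.sign(A[0]); t=(P-q)@A; print(q,A,t.min(),t.max(),q+A*t.min(),q+A*t.max())
E
```

```text
[ 565.9 -341.8  129.1] [ 1.2 -0.8  0.6] 17.0581784981636
488 238
536
[ 540.32063797 -338.56582526  175.66642592] [ 0.02038841  0.09691958 -0.99508337] -359.5264396501305 48.16041528886195 [ 532.99046398 -373.41097503  533.42520624] [ 541.30255246 -333.89813827  127.74279769]
```

View pics/g1.png

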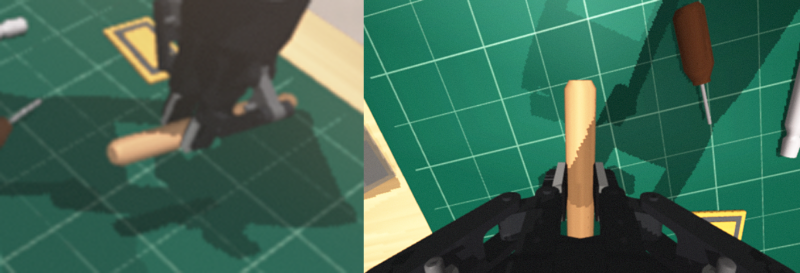

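```bash
cat > g.py <<'E'
from h import *
o=robot.get_obs(); c=robot.calibration('wrist'); im,d=robot.capture('wrist'); W=world(d,c)
L=(W-o['tcp_pos'])@o['ee_rot']  # tool frame
m=(abs(L[...,1])<11)&(abs(L[...,2])<40)
hit=L[m]
print('tcp',o['tcp_pos'].round(1),'force',o['force'].round(1),'w',round(o['width'],1))
for k in range(-110,110,10):
    s=hit[(hit[:,0]>=k)&(hit[:,0]<k+10)]
    if len(s)>5: print(k,len(s),'y',np.percentile(s[:,1],[3,97]).round(1),'ztop',np.percentile(s[:,2],[5,20,50]).round(1))
E
python3 g.py
```

```text
tcp [ 565.9 -341.8  129.1] force [ 1.2 -0.8  0.6] w 17.1
-50 226 y [-10.    9.4] ztop [-11.4 -10.5  -8.8]
-40 679 y [-9.8  8.7] ztop [-11.5 -10.8  -9.9]
-30 718 y [-9.6  8.5] ztop [-11.6 -10.9  -9.9]
-20 717 y [-9.   7.9] ztop [-11.8 -11.1 -10.1]
-10 1153 y [-10.6   9.3] ztop [-36.1 -34.9 -11. ]
0 1258 y [-10.5   9.5] ztop [-36.3 -34.9 -11.1]
10 1399 y [-10.6  10.6] ztop [-34.4 -22.3 -10.7]
20 948 y [-9.7  8.6] ztop [-11.8 -11.1 -10. ]
30 1002 y [-9.5  8.4] ztop [-11.7 -11.1 -10.1]
40 1090 y [-9.8  8.7] ztop [-11.9 -11.2 -10.1]
50 1134 y [-9.6  8.5] ztop [-11.9 -11.2 -10.2]
60 647 y [-8.9  7.6] ztop [-11.2 -10.2  -8.6]
```

The slicker's axis sits only about 1 mm behind the TCP, so the pads hold it above its axis (width 17). I'll put it back and regrasp about 6 mm lower.

Request:
move_arm([
  [[0,0,40,0,0,0],[0,0,40,0,0,0],[0,0,28,0,0,0],[0,0,8,0,0,0],[0,0,0,0,0,0]],
])

```text
time: 5.1
tcp_pos: [560.9, -338.4, 3.5]
ee_rot: [[-0.971, 0.239, -0.003], [0.239, 0.971, 0.002], [0.003, 0.001, -1.0]]
force: [-0.3, 0.3, 1.6]
width: 17.0
gripper_force: 75.2
```

Request:
move_arm([
  [[0,0,0,0,0,0],[0,0,0,0,0,0],[0,0,0,0,0,0],[0,0,0,0,0,0]],
], claw=40)

```text
time: 5.5
tcp_pos: [562.0, -339.0, 4.0]
ee_rot: [[-0.971, 0.239, -0.0], [0.239, 0.971, 0.0], [0.0, 0.0, -1.0]]
force: [0.1, 0.7, 0.8]
width: 40.0
gripper_force: 0.0
```

```bash
python3 g.py|head -8
```

```text
tcp [ 562. -339.    4.] force [0.1 0.7 0.8] w 40.0
-60 6 y [10.4 10.6] ztop [4.2 4.6 5.2]
-50 106 y [-10.5  10.9] ztop [-13.  -11.1  -7.5]
-40 719 y [-9.7  9.1] ztop [-14.5 -13.8 -12.7]
-30 767 y [-9.5 10.4] ztop [-14.5 -13.7 -12.7]
-20 806 y [-9.3 10.4] ztop [-14.5 -13.8 -12.6]
-10 860 y [-9.6  9.5] ztop [-14.5 -13.8 -12.7]
0 894 y [-9.5  9.4] ztop [-14.5 -13.8 -12.7]
```

Request:
move_arm([
  [[0,0,2,0,0,0],[0,0,2,0,0,0],[0,0,1,0,0,0],[0,0,0,0,0,0],[0,0,0,0,0,0]],
])

```text
time: 6.05
tcp_pos: [562.1, -339.1, -0.8]
ee_rot: [[-0.971, 0.239, -0.0], [0.239, 0.971, 0.0], [0.0, 0.0, -1.0]]
force: [0.3, 0.6, -0.4]
width: 39.6
gripper_force: 0.0
```

Request:
move_arm([
  [[0,0,0,0,0,0],[0,0,0,0,0,0],[0,0,0,0,0,0],[0,0,0,0,0,0],[0,0,0,0,0,0]],
], claw=8)

```text
time: 6.55
tcp_pos: [562.9, -339.7, 0.5]
ee_rot: [[-0.971, 0.239, 0.002], [0.239, 0.971, -0.001], [-0.002, -0.001, -1.0]]
force: [-1.3, -0.1, 5.5]
width: 17.9
gripper_force: 69.8
```

Request:
move_arm([
  [[0,0,-10,0,0,0],[0,0,-30,0,0,0],[0,0,-40,0,0,0],[0,0,-40,0,0,0],[0,0,0,0,0,0]],
])

```text
time: 7.05
tcp_pos: [565.8, -341.8, 128.1]
ee_rot: [[-0.971, 0.239, 0.01], [0.239, 0.971, -0.007], [-0.011, -0.005, -1.0]]
force: [1.3, -1.0, -0.2]
width: 17.3
gripper_force: 68.4
```

```bash
python3 g.py; python3 -c "
import h"
```

```text
tcp [ 565.8 -341.8  128.1] force [ 1.3 -1.  -0.2] w 17.3
-50 11 y [-10.2   8.9] ztop [-11.7 -11.   -9.7]
-40 571 y [-9.9  8.8] ztop [-17.7 -17.1 -16. ]
-30 779 y [-9.8  8.6] ztop [-17.8 -17.2 -16.2]
-20 770 y [-9.1  8.2] ztop [-17.9 -17.2 -16.3]
-10 1189 y [-10.5   9.4] ztop [-35.9 -33.3 -17.1]
0 1305 y [-10.6   9.8] ztop [-36.4 -34.9 -17.1]
10 1383 y [-10.6  10.6] ztop [-34.  -21.3 -16.7]
20 1039 y [-9.8  8.6] ztop [-18.  -17.3 -16.2]
30 1097 y [-9.5  8.5] ztop [-18.  -17.4 -16.4]
40 1175 y [-9.8  8.7] ztop [-18.  -17.3 -16.3]
50 1245 y [-9.6  8.6] ztop [-18.  -17.3 -16.3]
60 875 y [-8.9  7.9] ztop [-17.7 -16.7 -15.1]
```

Request:
move_arm([
  [[8,25,0,0,0,0],[13.4,41.3,0,0,0,0],[13.4,41.3,0,0,0,0],[13.4,41.3,0,0,0,0],[13.4,41.3,0,0,0,0]],
])

```text
time: 7.6
tcp_pos: [546.5, -137.9, 117.9]
ee_rot: [[-0.971, 0.24, -0.002], [0.24, 0.971, 0.001], [0.002, 0.0, -1.0]]
force: [0.8, 0.2, -0.2]
width: 17.2
gripper_force: 68.5
```

Request:
move_arm([
  [[13.4,41.3,0,0,0,0],[13.4,41.3,0,0,0,0],[13.4,41.3,0,0,0,0],[13.4,41.3,0,0,0,0],[13.4,41.3,0,0,0,0]],
])

```text
time: 8.1
tcp_pos: [530.9, 78.4, 118.2]
ee_rot: [[-0.971, 0.24, -0.002], [0.24, 0.971, -0.0], [0.002, -0.001, -1.0]]
force: [0.3, 0.1, -1.0]
width: 17.5
gripper_force: 68.5
```

Request:
move_arm([
  [[13.4,41.3,0,0,0,0],[13.4,41.3,0,0,0,0],[13.4,41.3,0,0,0,0],[13.4,41.3,0,0,0,0],[13.4,41.3,0,0,0,-5.6]],
])

```text
time: 8.6
tcp_pos: [515.3, 294.7, 118.0]
ee_rot: [[-0.99, 0.143, -0.002], [0.143, 0.99, -0.001], [0.002, -0.001, -1.0]]
force: [0.3, -0.2, -1.2]
width: 17.7
gripper_force: 68.5
```

Request:
move_arm([
  [[0,0,0,0,0,-5.6],[0,0,0,0,0,0],[0,0,0,0,0,0],[0,0,0,0,0,0]],
])

```text
time: 9.0
tcp_pos: [516.5, 292.2, 118.7]
ee_rot: [[-0.999, 0.05, -0.001], [0.05, 0.999, -0.001], [0.001, -0.001, -1.0]]
force: [-0.1, -0.3, -0.7]
width: 17.5
gripper_force: 68.6
```

```bash
python3 g.py; python3 -c "
from h import *
o=robot.get_obs();print(o['tcp_pos'],o['ee_rot'][:,0])
R=o['ee_rot'];print((np.array([515.4,311.4,0])-o['tcp_pos'])@R, o['time'])"
```

```text
tcp [516.5 292.2 118.7] force [-0.1 -0.3 -0.7] w 17.5
-50 7 y [-10.    9.1] ztop [-11.6 -11.1  -9.2]
-40 570 y [-9.8  8.9] ztop [-17.8 -17.1 -15.9]
-30 778 y [-9.7  8.7] ztop [-17.8 -17.2 -16.3]
-20 780 y [-9.   8.2] ztop [-17.9 -17.3 -16.4]
-10 1178 y [-10.6   9.6] ztop [-36.1 -33.9 -17.1]
0 1314 y [-10.6   9.9] ztop [-36.5 -35.  -17.2]
10 1391 y [-10.6  10.6] ztop [-34.4 -21.1 -16.8]
20 1038 y [-9.7  8.8] ztop [-18.  -17.3 -16.3]
30 1089 y [-9.4  8.5] ztop [-18.  -17.4 -16.3]
40 1174 y [-9.7  8.8] ztop [-18.1 -17.4 -16.3]
50 1241 y [-9.5  8.6] ztop [-18.2 -17.4 -16.3]
60 880 y [-8.9  8.1] ztop [-17.8 -16.9 -15.1]
[516.6886418  292.26994187 118.98259954] [-9.98774949e-01  4.94806458e-02  5.16635422e-04]
[  2.17216015  19.08800713 118.97650364] 9.05
```

Request:
move_arm([
  [[1,19,0,0,0,0],[0,0,25,0,0,0],[0,0,30,0,0,0],[0,0,15,0,0,0],[0,0,0,0,0,0]],
], newtons=100)

```text
time: 9.55
tcp_pos: [514.4, 311.4, 46.2]
ee_rot: [[-0.999, 0.047, -0.005], [0.047, 0.999, -0.002], [0.005, -0.003, -1.0]]
force: [-0.1, -0.9, -0.3]
width: 16.6
gripper_force: 98.0
```

Request:
move_arm([
  [[0,0,0,0,0,0],[0,0,0,0,0,0]],
])

```text
time: 9.75
tcp_pos: [517.8, 313.0, 51.2]
ee_rot: [[-0.999, 0.047, 0.002], [0.047, 0.999, 0.001], [-0.002, 0.001, -1.0]]
force: [0.7, 0.4, -0.8]
width: 16.2
gripper_force: 98.0
```

```bash
python3 -c "
from h import *
o=robot.get_obs();print(o['tcp_pos'],o['force'])
R=o['ee_rot'];print((np.array([515.4,311.4,22.5])-o['tcp_pos'])@R, o['time'])
im,d,c=cam('side');W=world(d,c);m=(W[...,0]>400)&(W[...,0]<640)&(W[...,1]>240)&(W[...,1]<380)&(W[...,2]>0)&(W[...,2]<150)
v,u=np.where(m);b=im[v.min():v.max(),u.min():u.max()];s=min(800/b.shape[1],600/b.shape[0]);cv2.imwrite('pics/p1.png',cv2.resize(b,None,fx=s,fy=s,interpolation=cv2.INTER_CUBIC))"
```

```text
[517.78091564 312.97210474  51.18265991] [ 0.66287671  0.39503105 -0.8263211 ]
[ 2.37351833 -1.72106161 28.67472075] 9.75
```

View pics/p1.png

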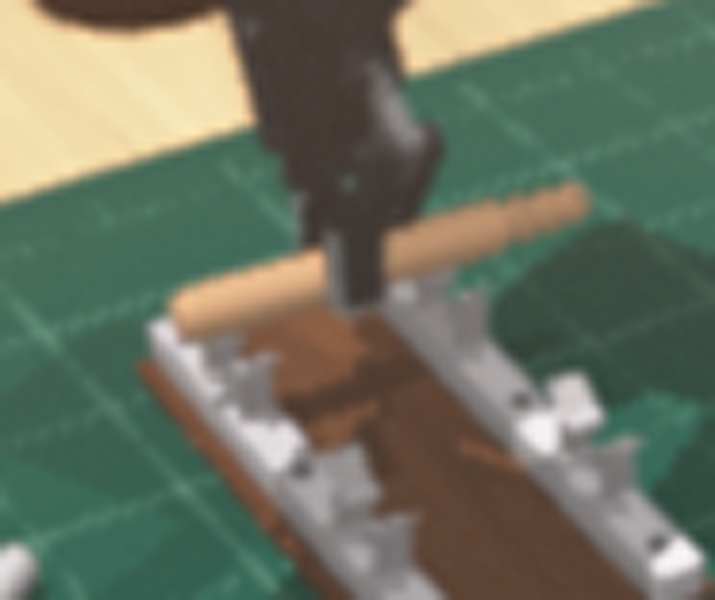

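The slicker hangs above the left pair of clips, running across both rails. Pressing down slowly.

Request:
move_arm([
  [[0,-1,4,0,0,0],[0,0,4,0,0,0],[0,0,4,0,0,0],[0,0,4,0,0,0],[0,0,3,0,0,0]],
])

```text
time: 10.3
tcp_pos: [518.2, 312.0, 32.3]
ee_rot: [[-0.999, 0.046, 0.003], [0.046, 0.999, 0.001], [-0.003, 0.002, -1.0]]
force: [0.2, -0.9, 9.4]
width: 16.5
gripper_force: 100.0
```

Request:
move_arm([
  [[0,0,3,0,0,0],[0,0,3,0,0,0],[0,0,2,0,0,0],[0,0,0,0,0,0]],
])

```text
time: 10.7
tcp_pos: [516.6, 311.3, 22.5]
ee_rot: [[-0.999, 0.046, 0.0], [0.046, 0.999, -0.0], [-0.0, -0.0, -1.0]]
force: [-0.6, 0.2, 5.1]
width: 16.5
gripper_force: 99.6
```

Pushed through the beads. Pressing a touch more, then checking before release.

Request:
move_arm([
  [[0,0,1,0,0,0],[0,0,1,0,0,0],[0,0,0,0,0,0]],
])

```text
time: 11.0
tcp_pos: [516.7, 311.4, 22.4]
ee_rot: [[-0.999, 0.046, 0.0], [0.046, 0.999, -0.0], [-0.0, -0.0, -1.0]]
force: [-8.0, -5.1, 21.1]
width: 16.2
gripper_force: 101.1
```

Request:
move_arm([
  [[0,0,1,0,0,0],[0,0,1,0,0,0],[0,0,0,0,0,0]],
])

```text
time: 11.3
tcp_pos: [516.7, 311.4, 22.2]
ee_rot: [[-0.999, 0.046, -0.0], [0.046, 0.999, -0.0], [0.0, -0.0, -1.0]]
force: [-17.5, -9.2, 36.7]
width: 16.6
gripper_force: 103.0
```

Resting firmly on the rails. Relieving the load, releasing and rising.

Request:
move_arm([
  [[0,0,-3,0,0,0],[0,0,0,0,0,0]],
])

```text
time: 11.5
tcp_pos: [516.6, 311.4, 22.5]
ee_rot: [[-0.999, 0.046, 0.0], [0.046, 0.999, -0.0], [-0.0, -0.0, -1.0]]
force: [-4.9, -3.9, 14.3]
width: 16.6
gripper_force: 99.8
```

Request:
move_arm([
  [[0,0,0,0,0,0],[0,0,0,0,0,0],[0,0,0,0,0,0],[0,0,0,0,0,0]],
], claw=45)

```text
time: 11.9
tcp_pos: [516.1, 311.2, 20.7]
ee_rot: [[-0.999, 0.046, -0.001], [0.046, 0.999, -0.0], [0.001, -0.0, -1.0]]
force: [0.1, 0.6, -0.2]
width: 45.3
gripper_force: 0.0
```

Request:
move_arm([
  [[0,0,-15,0,0,0],[0,0,-40,0,0,0],[0,0,-45,0,0,0],[0,0,-45,0,0,0],[0,0,0,0,0,0]],
])

```text
time: 12.4
tcp_pos: [520.8, 313.6, 176.6]
ee_rot: [[-0.999, 0.046, 0.013], [0.046, 0.999, 0.006], [-0.013, 0.007, -1.0]]
force: [0.9, 0.3, 0.0]
width: 45.2
gripper_force: 0.0
```

```bash
cat > k.py <<'E'
from h import *
import sys
px,py=map(float,sys.argv[1:3]); y=np.radians(-2.6); B=np.array([[np.cos(y),-np.sin(y)],[np.sin(y),np.cos(y)]])
for n in sys.argv[3:]:
    im,d,c=cam(n); W=world(d,c); q=(W[...,:2]-[px,py])@B; m=(abs(q[...,1])<9)&(abs(q[...,0])<120)&(W[...,2]>28)&(W[...,2]<80)
    q=q[m]; z=W[m][:,2]; print(n,len(z))
    for k in range(-90,120,15):
        s=(q[:,0]>=k)&(q[:,0]<k+15)
        if s.sum()>3: print(k,s.sum(),'ztop',np.percentile(z[s],[50,90]).round(1),'xr',q[s,0].min().round(),q[s,0].max().round(),'ymean',q[s,1].mean().round(1))
o=robot.get_obs();print(o['time'],o['tcp_pos'].round(1))
E
python3 k.py 515.4 311.4 wrist side top
```

```text
wrist 3378
-75 156 ztop [37.1 39.7] xr -66.0 -60.0 ymean -0.0
-60 377 ztop [39.  40.4] xr -60.0 -45.0 ymean 0.1
-45 376 ztop [39.  40.3] xr -45.0 -30.0 ymean -0.0
-30 357 ztop [38.6 40.1] xr -30.0 -15.0 ymean -0.1
-15 333 ztop [38.8 40.2] xr -15.0 -0.0 ymean 0.3
0 321 ztop [38.7 40.2] xr 0.0 15.0 ymean 0.3
15 302 ztop [38.8 40.2] xr 15.0 30.0 ymean -0.1
30 300 ztop [38.9 40.4] xr 30.0 45.0 ymean -0.1
45 282 ztop [38.9 40.3] xr 45.0 60.0 ymean -0.1
60 225 ztop [36.9 39.7] xr 60.0 75.0 ymean -0.3
75 202 ztop [36.2 38.4] xr 75.0 90.0 ymean -0.4
90 147 ztop [35.6 37.5] xr 90.0 103.0 ymean -0.4
side 276
-75 15 ztop [35.2 40.6] xr -65.0 -60.0 ymean -0.8
-60 28 ztop [39.8 43. ] xr -60.0 -46.0 ymean -3.7
-45 16 ztop [41.8 43.1] xr -44.0 -30.0 ymean 0.7
-30 29 ztop [38.6 43. ] xr -30.0 -16.0 ymean -4.0
-15 34 ztop [39.  42.8] xr -15.0 -1.0 ymean -4.1
0 31 ztop [39.7 42.9] xr 1.0 15.0 ymean -4.1
15 24 ztop [39.9 43.2] xr 15.0 29.0 ymean -4.3
30 27 ztop [40.9 43.5] xr 30.0 44.0 ymean -3.6
45 12 ztop [41.6 43.2] xr 48.0 59.0 ymean 0.2
60 20 ztop [38.3 41.5] xr 61.0 75.0 ymean -3.1
75 23 ztop [36.9 40.7] xr 75.0 88.0 ymean -2.8
90 17 ztop [36.7 39.1] xr 90.0 105.0 ymean -3.4
top 435
-75 21 ztop [38.2 41.2] xr -67.0 -60.0 ymean -2.1
-60 42 ztop [40.3 41.9] xr -58.0 -45.0 ymean -0.3
-45 37 ztop [39.4 41.4] xr -43.0 -30.0 ymean -1.1
-30 39 ztop [38.7 41.2] xr -30.0 -15.0 ymean -1.6
-15 40 ztop [39.8 41.9] xr -15.0 -1.0 ymean -1.5
0 37 ztop [39.8 42. ] xr 0.0 14.0 ymean -1.4
15 43 ztop [38.9 42.1] xr 16.0 30.0 ymean -1.5
30 43 ztop [39.5 42.1] xr 31.0 45.0 ymean -0.9
45 38 ztop [39.3 42.8] xr 46.0 60.0 ymean -0.3
60 37 ztop [37.9 41.7] xr 60.0 75.0 ymean -2.2
75 34 ztop [36.7 38.8] xr 75.0 90.0 ymean -1.8
90 24 ztop [36.3 38. ] xr 91.0 102.0 ymean -2.4
12.55 [516.7 311.5 167.3]
```

The slicker is home: level, top at about 42 mm, and its body centred between the rails. Now the punch.

Request:
move_arm([
  [[-5.3,-42.5,0,0,0,0],[-5.3,-42.5,0,0,0,0],[-5.3,-42.5,0,0,0,0],[-5.3,-42.5,0,0,0,0],[-5.3,-42.5,0,0,0,0]],
])

```text
time: 13.05
tcp_pos: [531.7, 96.2, 164.4]
ee_rot: [[-0.999, 0.046, -0.003], [0.046, 0.999, -0.0], [0.003, -0.0, -1.0]]
force: [1.2, -0.5, 0.3]
width: 44.7
gripper_force: 0.0
```

Request:
move_arm([
  [[-5.3,-42.5,0,0,0,0],[-5.3,-42.5,0,0,0,0],[-5.3,-42.5,0,0,0,0],[-5.3,-42.5,0,0,0,5.1],[0,0,0,0,0,5.1]],
])

```text
time: 13.55
tcp_pos: [545.2, -77.7, 164.5]
ee_rot: [[-0.973, 0.23, -0.003], [0.23, 0.973, -0.001], [0.003, -0.002, -1.0]]
force: [0.7, 1.5, 0.2]
width: 44.4
gripper_force: 0.0
```

Request:
move_arm([
  [[0,0,0,0,0,0],[0,0,0,0,0,0],[0,0,0,0,0,0],[0,0,0,0,0,0]],
])

```text
time: 13.95
tcp_pos: [546.3, -72.0, 166.0]
ee_rot: [[-0.976, 0.22, -0.001], [0.22, 0.976, 0.0], [0.001, 0.0, -1.0]]
force: [0.1, 1.7, -0.2]
width: 45.0
gripper_force: 0.0
```

```bash
python3 s.py w2 565 -76; python3 -c "
from h import *
o=robot.get_obs();print(o['tcp_pos'],o['ee_rot'][:,0])"
```

```text
[546.3 -72.  166. ] 13.95
3338 rect ((566.6692504882812, -76.47427368164062), (19.696739196777344, 169.59536743164062), 76.81434631347656) yaw -13.012451
[546.4 -72.1 166.2]
[546.37767281 -72.06219192 166.16528478] [-9.75460871e-01  2.20172754e-01  2.19328957e-04]
```

View pics/w2.png

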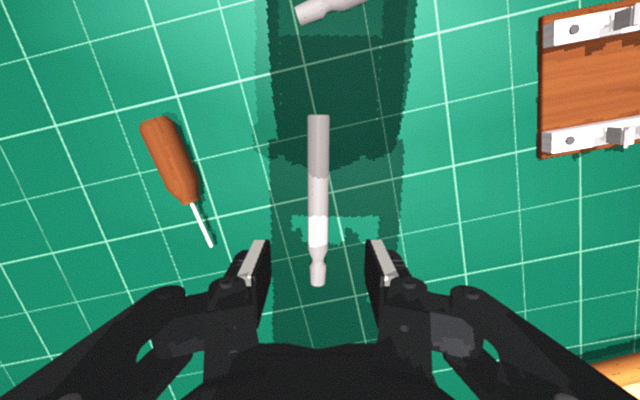

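The punch lies at (318,195), midway between the fingers, with its tip toward the bottom. Descending and gripping.

Request:
move_arm([
  [[-1.8,0,30,0,0,0],[0,0,45,0,0,0],[0,0,45,0,0,0],[0,0,28,0,0,0],[0,0,10,0,0,0]],
])

```text
time: 14.5
tcp_pos: [545.1, -72.1, 4.4]
ee_rot: [[-0.975, 0.221, -0.006], [0.221, 0.975, 0.001], [0.006, 0.0, -1.0]]
force: [-1.2, 0.9, 0.9]
width: 45.0
gripper_force: 0.0
```

Request:
move_arm([
  [[0,0,0,0,0,0],[0,0,0,0,0,0],[0,0,4,0,0,0],[0,0,2,0,0,0],[0,0,0,0,0,0]],
])

```text
time: 15.0
tcp_pos: [548.7, -73.5, 3.0]
ee_rot: [[-0.975, 0.222, 0.001], [0.222, 0.975, -0.0], [-0.001, 0.0, -1.0]]
force: [-0.1, -0.2, 0.2]
width: 44.9
gripper_force: 0.0
```

Request:
move_arm([
  [[0,0,0,0,0,0],[0,0,0,0,0,0],[0,0,0,0,0,0]],
])

```text
time: 15.3
tcp_pos: [548.2, -73.4, 2.5]
ee_rot: [[-0.975, 0.223, 0.0], [0.223, 0.975, -0.0], [-0.0, 0.0, -1.0]]
force: [0.0, -0.1, -0.2]
width: 44.9
gripper_force: 0.0
```

Request:
move_arm([
  [[0,0,2,0,0,0],[0,0,0,0,0,0]],
])

```text
time: 15.5
tcp_pos: [547.9, -73.3, -0.0]
ee_rot: [[-0.975, 0.222, -0.0], [0.222, 0.975, 0.0], [0.0, -0.0, -1.0]]
force: [-0.5, -0.7, 0.2]
width: 44.9
gripper_force: 0.0
```

Request:
move_arm([
  [[0,0,0,0,0,0],[0,0,0,0,0,0],[0,0,0,0,0,0],[0,0,0,0,0,0],[0,0,0,0,0,0]],
], claw=8, newtons=100)

```text
time: 16.0
tcp_pos: [548.4, -73.4, 0.6]
ee_rot: [[-0.975, 0.222, 0.0], [0.222, 0.975, -0.0], [-0.0, 0.0, -1.0]]
force: [-1.5, 0.2, 4.8]
width: 16.3
gripper_force: 99.1
```

Request:
move_arm([
  [[0,0,-8,0,0,0],[0,0,-20,0,0,0],[0,0,-35,0,0,0],[0,0,-35,0,0,0],[0,0,-20,0,0,0]],
])

```text
time: 16.5
tcp_pos: [549.3, -73.6, 121.6]
ee_rot: [[-0.975, 0.222, 0.003], [0.222, 0.975, -0.001], [-0.003, -0.0, -1.0]]
force: [0.5, -1.0, -1.3]
width: 16.7
gripper_force: 97.9
```

```bash
python3 g.py
```

```text
tcp [549.3 -73.6 121.6] force [ 0.5 -1.  -1.3] w 16.7
-50 8 y [-10.2   8.9] ztop [-11.8 -10.9  -9.6]
-40 579 y [-9.4  8.9] ztop [-17.7 -17.  -15.9]
-30 750 y [-9.3  8.3] ztop [-17.7 -17.1 -16.2]
-20 751 y [-9.   7.8] ztop [-18.  -17.2 -16.3]
-10 1142 y [-10.2   9.1] ztop [-36.  -34.4 -17.1]
0 1278 y [-10.4   9.4] ztop [-36.4 -35.  -17.2]
10 1440 y [-10.6  10.6] ztop [-34.8 -23.2 -16.8]
20 1032 y [-9.7  8.7] ztop [-17.9 -17.3 -16.2]
30 1083 y [-9.6  8.5] ztop [-17.9 -17.3 -16.2]
40 1188 y [-9.7  8.7] ztop [-18.1 -17.3 -16.3]
50 1242 y [-9.6  8.5] ztop [-18.  -17.3 -16.3]
60 861 y [-9.6  8.3] ztop [-18.1 -17.2 -16. ]
```

Request:
move_arm([
  [[7,18,0,0,0,0],[14,37,0,0,0,0],[14,37,0,0,0,0],[14,37,0,0,0,0],[14,37,0,0,0,0]],
])

```text
time: 17.05
tcp_pos: [522.6, 103.8, 117.2]
ee_rot: [[-0.975, 0.223, -0.001], [0.223, 0.975, -0.0], [0.001, -0.0, -1.0]]
force: [0.8, -0.0, -1.7]
width: 17.0
gripper_force: 98.1
```

Request:
move_arm([
  [[14,37,0,0,0,0],[14,37,0,0,0,0],[6.5,20,0,0,0,-5.1],[0,0,0,0,0,-5.1],[0,0,0,0,0,0]],
])

```text
time: 17.55
tcp_pos: [510.0, 202.4, 117.1]
ee_rot: [[-0.999, 0.043, -0.002], [0.043, 0.999, -0.001], [0.002, -0.001, -1.0]]
force: [-0.1, 0.2, -1.4]
width: 16.2
gripper_force: 98.2
```

Request:
move_arm([
  [[0,0,0,0,0,0],[0,0,0,0,0,0],[0,0,0,0,0,0],[0,0,0,0,0,0],[0,0,0,0,0,0]],
])

```text
time: 18.05
tcp_pos: [511.1, 201.5, 118.4]
ee_rot: [[-0.999, 0.047, 0.0], [0.047, 0.999, 0.0], [-0.0, 0.0, -1.0]]
force: [-0.3, -0.1, -2.4]
width: 16.6
gripper_force: 98.2
```

```bash
python3 -c "
from h import *
o=robot.get_obs();print(o['tcp_pos'],o['ee_rot'][:,0])
print((np.array([510.6,201.7,22.5])-o['tcp_pos'])@o['ee_rot'])"; python3 g.py | sed -n '2,6p;10,20p'
```

```text
[511.09463106 201.54823878 118.36937213] [-9.98880235e-01  4.73102381e-02 -1.33020095e-04]
[ 0.5140096   0.12064143 95.8693144 ]
-50 10 y [-10.2   9. ] ztop [-11.5 -11.1  -9.6]
-40 578 y [-9.4  8.9] ztop [-17.6 -16.9 -15.8]
-30 752 y [-9.1  8.6] ztop [-17.7 -17.  -16.2]
-20 756 y [-8.8  7.8] ztop [-17.8 -17.1 -16.3]
-10 1139 y [-10.2   9.2] ztop [-36.1 -34.6 -17.1]
30 1094 y [-9.5  8.6] ztop [-18.  -17.2 -16.2]
40 1167 y [-9.7  8.7] ztop [-17.9 -17.3 -16.2]
50 1245 y [-9.5  8.7] ztop [-18.  -17.3 -16.2]
60 878 y [-9.7  8.4] ztop [-17.9 -17.2 -16. ]
```

Aligned within 1 mm. Descending to the clips and pressing in the same way.

Request:
move_arm([
  [[0,0,20,0,0,0],[0,0,30,0,0,0],[0,0,17,0,0,0],[0,0,0,0,0,0],[0,0,0,0,0,0]],
])

```text
time: 18.6
tcp_pos: [510.9, 201.8, 51.6]
ee_rot: [[-0.999, 0.046, -0.0], [0.046, 0.999, -0.0], [0.0, -0.0, -1.0]]
force: [-0.7, -0.2, -1.1]
width: 16.6
gripper_force: 98.2
```

Request:
move_arm([
  [[0,0,4,0,0,0],[0,0,4,0,0,0],[0,0,4,0,0,0],[0,0,4,0,0,0],[0,0,3,0,0,0]],
])

```text
time: 19.1
tcp_pos: [512.9, 202.2, 34.4]
ee_rot: [[-0.999, 0.046, 0.004], [0.046, 0.999, 0.001], [-0.004, 0.001, -1.0]]
force: [-1.1, -1.2, 11.1]
width: 16.4
gripper_force: 99.6
```

Request:
move_arm([
  [[0,0,3,0,0,0],[0,0,3,0,0,0],[0,0,2,0,0,0],[0,0,1,0,0,0],[0,0,0,0,0,0]],
])

```text
time: 19.6
tcp_pos: [510.6, 201.7, 22.6]
ee_rot: [[-0.999, 0.046, -0.001], [0.046, 0.999, -0.0], [0.001, -0.0, -1.0]]
force: [3.4, 0.5, -6.1]
width: 16.4
gripper_force: 98.0
```

Request:
move_arm([
  [[0,0,1,0,0,0],[0,0,1,0,0,0],[0,0,0,0,0,0]],
])

```text
time: 19.9
tcp_pos: [510.7, 201.8, 22.4]
ee_rot: [[-0.999, 0.046, -0.001], [0.046, 0.999, -0.0], [0.001, -0.0, -1.0]]
force: [-6.4, -3.0, 11.6]
width: 16.5
gripper_force: 99.8
```

Request:
move_arm([
  [[0,0,1,0,0,0],[0,0,0,0,0,0],[0,0,-2,0,0,0],[0,0,0,0,0,0]],
])

```text
time: 20.3
tcp_pos: [510.7, 201.7, 22.5]
ee_rot: [[-0.999, 0.046, -0.001], [0.046, 0.999, -0.0], [0.001, -0.0, -1.0]]
force: [-3.4, -1.9, 4.5]
width: 16.1
gripper_force: 98.9
```

Request:
move_arm([
  [[0,0,0,0,0,0],[0,0,0,0,0,0],[0,0,0,0,0,0],[0,0,0,0,0,0]],
], claw=45)

```text
time: 20.7
tcp_pos: [511.1, 202.0, 22.3]
ee_rot: [[-0.999, 0.046, 0.0], [0.046, 0.999, 0.0], [-0.0, 0.0, -1.0]]
force: [-0.3, 0.3, 0.2]
width: 44.8
gripper_force: 0.0
```

Request:
move_arm([
  [[0,0,-15,0,0,0],[0,0,-40,0,0,0],[0,0,-45,0,0,0],[0,0,-45,0,0,0],[0,0,0,0,0,0]],
])

```text
time: 21.2
tcp_pos: [515.6, 203.3, 177.0]
ee_rot: [[-0.999, 0.046, 0.013], [0.046, 0.999, 0.004], [-0.013, 0.005, -1.0]]
force: [0.4, 0.2, 0.6]
width: 44.9
gripper_force: 0.0
```

Request:
move_arm([
  [[0,0,0,0,0,0],[0,0,0,0,0,0],[0,0,0,0,0,0],[0,0,0,0,0,0],[0,0,0,0,0,0]],
])

```text
time: 21.7
tcp_pos: [510.3, 201.6, 166.2]
ee_rot: [[-0.999, 0.046, -0.002], [0.046, 0.999, -0.001], [0.002, -0.001, -1.0]]
force: [0.7, 0.3, -0.2]
width: 44.9
gripper_force: 0.0
```

```bash
python3 k.py 510.1 201.7 wrist top; echo; python3 k.py 515.4 311.4 wrist; python3 -c "
from h import *
im,d,c=cam('wrist');cv2.imwrite('pics/f.png',im)"
```

```text
wrist 3590
-75 168 ztop [38.3 40.1] xr -66.0 -60.0 ymean -0.0
-60 403 ztop [38.9 40.3] xr -60.0 -45.0 ymean 0.1
-45 379 ztop [39.1 40.2] xr -45.0 -30.0 ymean 0.0
-30 361 ztop [38.7 40.2] xr -30.0 -15.0 ymean -0.1
-15 361 ztop [38.7 40.3] xr -15.0 -0.0 ymean -0.1
0 341 ztop [38.7 40.1] xr 0.0 15.0 ymean -0.1
15 318 ztop [38.7 40.2] xr 15.0 30.0 ymean 0.3
30 316 ztop [39.  40.2] xr 30.0 45.0 ymean 0.2
45 289 ztop [39.  40.2] xr 45.0 60.0 ymean 0.1
60 216 ztop [38.  39.9] xr 60.0 75.0 ymean -0.2
75 242 ztop [35.8 38.3] xr 75.0 90.0 ymean -0.2
90 196 ztop [36.6 38. ] xr 90.0 105.0 ymean -0.4
top 314
-75 21 ztop [39.6 41.5] xr -66.0 -60.0 ymean -1.0
-60 42 ztop [40.3 42.6] xr -59.0 -45.0 ymean -0.2
-45 40 ztop [39.8 41.7] xr -45.0 -30.0 ymean -0.9
-30 40 ztop [39.2 41.5] xr -30.0 -15.0 ymean -1.1
-15 41 ztop [39.5 41.5] xr -15.0 -0.0 ymean -0.6
0 28 ztop [39.8 41.6] xr 0.0 13.0 ymean -2.2
45 10 ztop [39.5 41.2] xr 51.0 59.0 ymean 3.4
60 32 ztop [38.5 41.2] xr 61.0 75.0 ymean -1.4
75 31 ztop [36.6 39.9] xr 76.0 89.0 ymean -1.3
90 29 ztop [38.  39.5] xr 90.0 102.0 ymean -1.3
21.8 [510.7 201.7 166.7]

wrist 3426
-75 162 ztop [37.3 39.5] xr -66.0 -60.0 ymean -2.0
-60 386 ztop [39.  40.4] xr -60.0 -45.0 ymean -0.6
-45 386 ztop [39.  40.5] xr -45.0 -30.0 ymean -0.4
-30 358 ztop [38.8 40.1] xr -30.0 -15.0 ymean -1.7
-15 337 ztop [38.7 40.3] xr -15.0 -0.0 ymean -1.8
0 324 ztop [38.9 40.1] xr 0.0 15.0 ymean -1.7
15 308 ztop [38.7 40.2] xr 15.0 30.0 ymean -1.7
30 307 ztop [39.  40.2] xr 30.0 45.0 ymean -0.5
45 293 ztop [39.  40.3] xr 45.0 60.0 ymean -0.4
60 240 ztop [36.9 39.7] xr 60.0 75.0 ymean -1.9
75 214 ztop [36.  38.4] xr 75.0 90.0 ymean -2.2
90 111 ztop [35.7 37.3] xr 90.0 101.0 ymean -0.7
21.85 [510.8 201.8 166.9]
```

View pics/f.png

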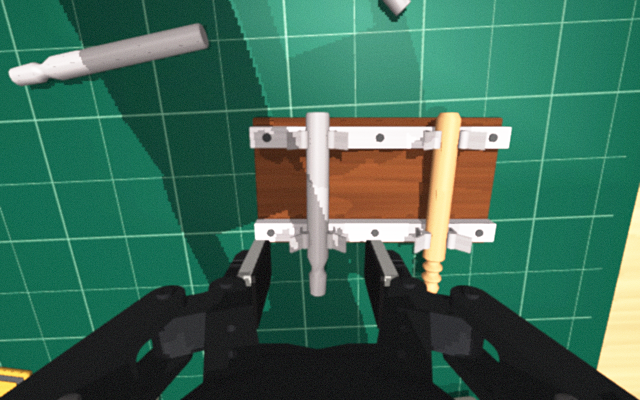

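The picture shows the punch (318,200) and the slicker (442,200) seated in their clips on both rails, level and free of the gripper. Handing in.

```bash
python3 -c "
from h import *
print(robot.hand_in())"
```

```text
the job is handed in; nothing more can be done
None
```

The slicker (left place) and the rightmost punch (right place) are both pressed fully home in their clips on both rails and released, and the job was handed in at about 22 s of the 58 s allowed.

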